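Press the blue tube block into the corner of the alignment jig and hold it

TASK

Pick up the blue tube block, stand it upright on the white plate of the alignment jig and press it into the corner between the two orange fences, its long side flat against the long fence and its end flat against the short fence, both at once. Finish while the gripper is still on the block, pressing it against both fences, so that it can be clamped there; do not let go. Leave the silver block where it stands.

Things in the scene. Friction and masses are not known exactly. Their poses are not given: they have to be found in the camera images.
- blue_block_center (a point): centre (half-way up) of the loose blue anodised aluminium tube block, 52 (x) x 86 (y) x 60 (z) mm, 0.3 to 0.6 kg, 2 x 4 dark round wells on top (the top is flat to the touch). At the start it stands upright on the bench left or right of the jig, centre 30 mm up; the silver block is on the other side. Its y axis runs along its long side, z up; best grasped across its 52 mm width (its x axis)
- blue_block: the same blue block; origin at the centre of its underside, axes as for its centre. At the start its y axis is within 0.9 rad of the jig's y axis
- silver_block: plain grey-silver block of the same size and shape, loose, not to be disturbed; origin at the centre of its underside, axes as for the blue one
- jig_corner (a point): the inner corner of the jig, on the upper face of its plate, where the inner faces of the two fences would meet. Its axes are those of the jig: x points towards (square to) the long fence, y points towards the short fence and along the long one, z up. The block belongs on the -x, -y side of this point, so when home its centre lies 26 mm from it along -x, 43 mm along -y and 30 mm along +z.
- jig: alignment jig, rigid, with ordinary dry friction, fixed to the bench: white plate 170 (x) x 190 (y) x 10 (z) mm; origin at the centre of its underside; jig_corner lies at x +60, y +70, z +10 mm from it
- long_fence: orange rigid fence fixed on the plate along its far side, 130 mm long (along jig y), 12 mm thick, its top 18 mm above the plate and so 28 mm above the bench; inner face at x = 0 of jig_corner, from 8 to 138 mm along -y. Origin at the middle of its underside, 6 mm behind the inner face. Fingers that grip the block across its width must stay above this fence's top
- short_fence: orange rigid fence fixed on the plate along its left side, 70 mm long (along jig x), 12 mm thick, its top 18 mm above the plate; inner face at y = 0 of jig_corner, from 8 to 78 mm along -x. Origin at the middle of its underside, 6 mm behind the inner face

How it is judged:
By the outcome, as a careful person would: the job done as asked, in the order asked, and still so for the second after the job is handed in, while the arm keeps its last pose, push and grip.
It also fails if it takes over 51 s, if anything falls off the work surface, if the arm or the gripper's body presses on something with over 40 N, if the wrist force passes 120 N, or if a joint passes its speed limit or range.

ROBOT

A 7-joint arm with a two-finger parallel gripper is mounted at the origin on a cart in front of the work surface, level with it; the furniture and walls round the work are solid. World frame = base frame: x ahead of the robot, y to its left, z up, the work surface at z = 0. Lengths are in m, angles in rad, forces in N, time in s.
With the tool pointing down it reaches from about 0.425 to 0.975 m from the base axis. Payload 16.7 kg.
Tool frame: the origin (TCP) lies at the very end of the fingers, on their centre line; the grasp point (between the pads) lies 19 mm behind it; z points along the fingers, y is the line along which they close (so a half turn about z gives the same grasp; the last joint's range is limited). The gripper opens to 85 mm and grips with 20 to 120 N. Pads are 22 mm wide; open, the fingers measure 114 mm over their backs; the gripper's body (76 mm by 85 mm) begins 54 mm behind the grasp point. The pads swing forward as they close: fully open they stand 13 mm farther back than shut.
Start: joints at [1.052, 0.426, 0.074, 1.606, -0.034, 1.111, -0.067], TCP at [0.244, -0.629, 0.231] pointing down, gripper open.
Joint ranges: [-2.85, 2.85], [-0.5, 2.14], [-1.23, 1.37], [0.21, 2.46], [-1.02, 4.16], [0.16, 2.05], [-2.73, 2.73]. Speed limits (rad/s): [1.89, 1.89, 2.39, 2.39, 3.01, 3.01, 3.01].

INTERFACE

Orientations are given as a unit quaternion [x, y, z, w].
In Python, from station import * gives the robot as it stands.
- The arm moves only by the tool send_rows, never from a script. Its argument "moves" is one flat list of numbers, 5 for each row, row after row: the shift along the tool's x, y, z in mm, then the turn about the tool's z in degrees, then the opening, from 0 (shut) to 1 (fully open). A call has 1 to 20 rows; each row is the pose to reach, as a shift and turn from the pose commanded when the call began, along the tool's axes at that moment; what a row does not reach only later rows make up. A row lasts 1/10 s, in which the tool goes at most 50 mm and 8.59 degrees, less where a joint would pass 70% of its speed; a pose out of reach is approached as far as the arm can. A call with a gripper value outside its range is refused whole. The fingers move at their own pace and stop on an object; the grip force is fixed at half the most. Time passes only in rows, so rows that repeat a pose let the fingers close. It gives the time, the measured TCP pose, the force, the opening and the grip force at its end, in the units of the state.
- get_state(): the state, without advancing time (a new reading comes with each control period).
- camera(name): name is "side" or "top" or "wrist"; returns the picture (384x512x3 uint8, blue, green, red); there is no depth.
- camera_model(name): a dict with "intrinsics" (3x3 intrinsics, pixels), "R" (3x3) and "t" (3): a world point X has camera coordinates R X + t; the wrist camera has in their place "tool_from_camera" (4x4, takes a point from camera to tool coordinates, whose origin is the TCP and whose axes are the flange's). Camera axes: x right, y down, z forward; pixel columns grow to the right and rows downward; lengths in m; the calibration is good to about 2 mm. A picture is of the moment at which its call begins: read the wrist's pose just before it. camera_model takes no time and is no camera call.
- finish_job(): hands the job in; it is judged then, once.
The state is a dict: "t": time; "q": joint angles; "joint_vel": joint speeds; "joint_efforts": joint torques, N m; "position": TCP position; "eef_rot": TCP orientation; "force": force on the tool from outside, world axes, zero at the start; "torque": the same for the moment, N m; "finger_gap": opening from 0.0 (shut) to 1.0 (fully open); "grip_force": force on a finger pad.
Only numpy, scipy, OpenCV 4.12 (cv2) and the standard library are available. Lean on these libraries where they do the work, as an engineer would, in place of code of your own. Each camera call takes 0.05 s, during which the arm holds its last target. There are 200 camera calls.

## Working session

There is one attempt and no reset: what is moved stays moved. The work goes in short steps, Python scripts to look and compute and a tool call to move; the robot and the scene stay as the last step left them, time stands still between calls to the robot, and variables do not carry over. Pictures are saved under pics/ and viewed, at most 10 in all, crops included, and the job is handed in when it is done.

Besides the shell and the picture viewer there is one more tool, called after "Emit:" as name(argument=value, ...) on one line, values as JSON. send_rows: Moves the arm, as the interface text tells. Its arguments: {"type":"object","properties":{"moves":{"type":"array","items":{"type":"number"}}},"required":["moves"]}

```bash
mkdir -p pics; ls; python3 - <<'E'
from station import *
import cv2,numpy as np
s=get_state();print(s)
a=camera("top");b=camera("side")
cv2.imwrite("pics/top0.png",a);cv2.imwrite("pics/side0.png",b)
for n in("top","side","wrist"):print(n,camera_model(n))
E
```

```text
pics
{'t': 0.0, 'q': array([ 1.05150849,  0.42676411,  0.07385762,  1.60662167, -0.03409219,
        1.11077415, -0.06712783]), 'joint_vel': array([ 0.00034117,  0.00111429, -0.00062953, -0.00131255, -0.00064186,
        0.00056025, -0.00017742]), 'joint_efforts': array([-3.33485068e-04, -9.49836659e+01,  3.75970557e+00, -4.63509071e+01,
        1.89850491e-02,  1.04465877e-02,  6.20263734e-07]), 'position': array([ 0.24377541, -0.62900482,  0.2305829 ]), 'eef_rot': array([ 9.82961301e-01,  1.83811459e-01, -1.73451641e-04, -6.30409558e-04]), 'force': array([-0.04895862,  0.321467  , -0.56702088]), 'torque': array([0.01033675, 0.01447376, 0.00564868]), 'grip_force': 0.0, 'finger_gap': 0.9980424833149706}
top {'intrinsics': array([[378.99291821,   0.        , 254.45966466],
       [  0.        , 378.99291821, 195.56494443],
       [  0.        ,   0.        ,   1.        ]]), 'R': array([[-0.01179289, -0.99990538,  0.00708219],
       [-0.98573618,  0.01043604, -0.16797401],
       [ 0.1678842 , -0.00896207, -0.98576598]]), 't': array([-0.02839825,  0.52730335,  0.96710111])}
side {'in
[... 204 characters left out ...]
 -0.00999294],
       [-0.31238059,  0.55130174, -0.77361797],
       [ 0.39505485, -0.66521897, -0.6335735 ]]), 't': array([0.43859585, 0.21099825, 0.85222489])}
wrist {'intrinsics': array([[338.3393482 ,   0.        , 256.47353179],
       [  0.        , 338.3393482 , 190.48736621],
       [  0.        ,   0.        ,   1.        ]]), 'tool_from_camera': array([[-5.42811112e-04, -9.66142775e-01, -2.58007451e-01,
         6.59451339e-02],
       [ 9.99999844e-01, -4.90144727e-04, -2.68446672e-04,
        -7.77953086e-04],
       [ 1.32896821e-04, -2.58007556e-01,  9.66142890e-01,
        -1.42900878e-01],
       [ 0.00000000e+00,  0.00000000e+00,  0.00000000e+00,
         1.00000000e+00]])}
```

View pics/top0.png

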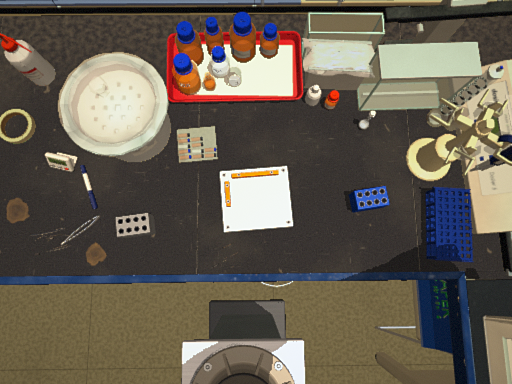

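View pics/side0.png

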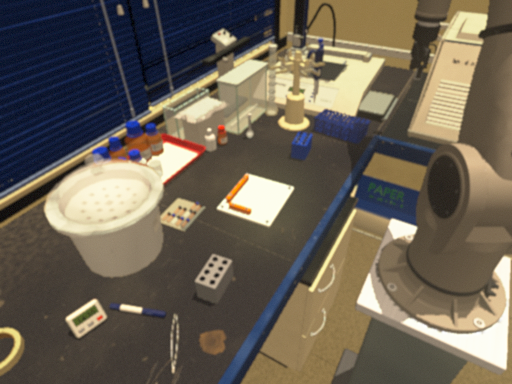

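Top view: blue block at about (370,198), jig plate about (256,198) with the long fence along its upper edge and the short fence on its left. Silver block at (132,224). Side view: blue block at (302,146), jig at (257,198).

```bash
cat > h.py <<'E'
from station import *
import cv2,numpy as np
from scipy.spatial.transform import Rotation as Ro
def cam(n,s=None):
    m=camera_model(n);K=m["intrinsics"]
    if n!="wrist": R=m["R"];return K,R.T,-R.T@m["t"]
    T=m["tool_from_camera"];W=Ro.from_quat(s["eef_rot"]).as_matrix()
    return K,W@T[:3,:3],W@T[:3,3]+s["position"]
def rays(c,p):
    K,R,o=c;p=np.atleast_2d(p).astype(float);return np.c_[p,np.ones(len(p))]@np.linalg.inv(K).T@R.T
def onz(c,p,z): d=rays(c,p);return c[2]+d*((z-c[2][2])/d[:,2])[:,None]
def proj(c,X): q=(np.atleast_2d(X)-c[2])@c[1]@c[0].T;return q[:,:2]/q[:,2:]
def tri(views):  # [(cam,pixel)] least-squares meeting point of the rays
    A=0;b=0
    for c,p in views:
        d=rays(c,p)[0];d/=np.linalg.norm(d);P=np.eye(3)-np.outer(d,d);A=A+P;b=b+P@c[2]
    return np.linalg.solve(A,b)
def mask(im,lo,hi,roi=None):
    m=cv2.inRange(cv2.cvtColor(im,cv2.COLOR_BGR2HSV),lo,hi)
    if roi: k=np.zeros_like(m);x0,y0,x1,y1=roi;k[y0:y1,x0:x1]=255;m&=k
    return m
def blobs(m,n=1):
    cs,_=cv2.findContours(m,cv2.RETR_EXTERNAL,cv2.CHAIN_APPROX_NONE);return sorted(cs,key=cv2.contourArea)[::-1][:n]
BLUE=((105,120,40),(130,255,255));ORG=((5,150,120),(22,255,255))
E
python3 - <<'E'
from h import *
a=cv2.imread("pics/top0.png");c=cam("top")
q=blobs(mask(a,*BLUE,(335,170,405,230)))[0]
r=cv2.minAreaRect(onz(c,q[:,0],.05)[:,:2].astype(np.float32));print("blue",r,cv2.contourArea(q))
for q in blobs(mask(a,*ORG,(210,155,305,240)),2):
    print("fence",cv2.minAreaRect(onz(c,q[:,0],.028)[:,:2].astype(np.float32)))
q=blobs(mask(a,(0,0,200),(180,60,255),(210,155,305,240)))[0]
print("plate",cv2.minAreaRect(onz(c,q[:,0],.01)[:,:2].astype(np.float32)))
b=cv2.imread("pics/side0.png");q=blobs(mask(b,*BLUE,(280,120,318,168)))[0];print(cv2.boundingRect(q))
print(proj(cam("side"),[0.5,-.3,.06]))
E
```

```text
blue ((0.5153153538703918, -0.3373320698738098), (0.05708026885986328, 0.10358811169862747), 8.816513061523438) 751.5
fence ((0.5906457304954529, -0.03544893115758896), (0.012251824140548706, 0.12461532652378082), 4.172601222991943)
fence ((0.5376157164573669, 0.03961537778377533), (0.06699630618095398, 0.011217126622796059), 4.753105640411377)
plate ((0.5260232090950012, -0.03756202757358551), (0.16879931092262268, 0.18860815465450287), 4.118192672729492)
(292, 132, 20, 26)
[[301.63054258 145.20467601]]
```

Emit:
send_rows(moves=[358, -174, 0, -77, 1, 358, -174, 0, -77, 1, 358, -174, 0, -77, 1, 358, -174, 0, -77, 1, 358, -174, 0, -77, 1, 358, -174, 0, -77, 1, 358, -174, 0, -77, 1, 358, -174, 0, -77, 1, 358, -174, 0, -77, 1, 358, -174, 0, -77, 1, 358, -174, 0, -77, 1, 358, -174, 0, -77, 1, 358, -174, 0, -77, 1, 358, -174, 0, -77, 1])

```text
t: 1.5
position: [0.5145, -0.3383, 0.2313]
eef_rot: [0.656, 0.755, -0.0, 0.0]
force: [-0.7, -0.4, 0.4]
finger_gap: 1.0
grip_force: 0.0
```

```bash
python3 - <<'E'
from h import *
s=get_state();a=camera("wrist");cv2.imwrite("pics/w1.png",a);print(s["position"],s["eef_rot"],s["q"])
np.save("s1.npy",np.r_[s["position"],s["eef_rot"]])
E
```

```text
[ 0.51445578 -0.33830575  0.23134638] [ 6.55724237e-01  7.55000478e-01 -5.34409489e-05  1.98982519e-05] [ 0.72891072  0.34885311 -0.31877403  1.72684174  0.12155545  1.08523108
  0.51173193]
```

View pics/w1.png

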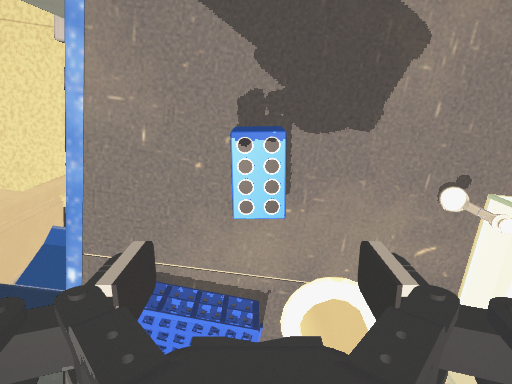

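The wrist view shows the blue block's light top face with corners near (233,139), (286,139), (286,218) and (233,218), with 2 x 4 wells. Next: shift along tool x for a second view to get the height.

Emit:
send_rows(moves=[50, 0, 40, 0, 1, 50, 0, 40, 0, 1, 50, 0, 40, 0, 1, 50, 0, 40, 0, 1])

```text
t: 1.95
position: [0.5079, -0.2889, 0.1918]
eef_rot: [0.655, 0.756, -0.0, 0.0]
force: [-0.5, -1.0, 0.6]
finger_gap: 1.005
grip_force: 0.0
```

```bash
cat >> h.py <<'E'
def topface(im):
    m=mask(im,(85,60,170),(125,255,255));m=cv2.morphologyEx(m,cv2.MORPH_OPEN,np.ones((3,3)))
    m=cv2.morphologyEx(m,cv2.MORPH_CLOSE,np.ones((7,7)))
    q=min(blobs(m,4),key=lambda q:abs(cv2.boundingRect(q)[0]+27-260)+(1e4 if cv2.contourArea(q)<1500 else 0));return q[:,0]
def corners(q):
    b=cv2.boxPoints(cv2.minAreaRect(q.astype(np.float32)));b=b[np.argsort(b[:,1])]
    return np.r_[b[:2][np.argsort(b[:2,0])],b[2:][np.argsort(b[2:,0])]]
E
python3 - <<'E'
from h import *
v=np.load("s1.npy");s1=dict(position=v[:3],eef_rot=v[3:]);s2=get_state();a2=camera("wrist");cv2.imwrite("pics/w2.png",a2)
print(s2["position"])
c=[cam("wrist",s) for s in(s1,s2)];q=[topface(cv2.imread("pics/w1.png")),topface(a2)]
C=[corners(k) for k in q];print(C)
print(np.array([tri([(c[0],C[0][i]),(c[1],C[1][i])]) for i in range(4)]).round(4))
for i in(0,1):print(cv2.minAreaRect(onz(c[i],q[i],.06)[:,:2].astype(np.float32)))
Rm=Ro.from_quat(s2["eef_rot"]).as_matrix();print("toolx yaw",np.degrees(np.arctan2(Rm[1,0],Rm[0,0])))
E
```

```text
[ 0.50794887 -0.28885699  0.19179004]
[array([[230.99997, 130.99997],
       [284.99997, 130.99997],
       [230.99997, 217.99997],
       [284.99997, 217.99997]], dtype=float32), array([[228., 194.],
       [287., 194.],
       [228., 285.],
       [287., 285.]], dtype=float32)]
[[ 0.4861 -0.3035  0.0562]
 [ 0.536  -0.2965  0.0557]
 [ 0.4966 -0.3863  0.0623]
 [ 0.5491 -0.379   0.0619]]
((0.5172654390335083, -0.341511607170105), (0.051439180970191956, 0.08500786125659943), 8.668954849243164)
((0.5172615647315979, -0.3415473401546478), (0.051445335149765015, 0.08580490946769714), 8.677184104919434)
toolx yaw 98.16493248047773
```

Emit:
send_rows(moves=[-53.5, 1.7, 50, -0.5, 1, -53.5, 1.7, 80, -0.5, 1, -53.5, 1.7, 120, -0.5, 1, -53.5, 1.7, 150, -0.5, 1, -53.5, 1.7, 170, -0.5, 1, -53.5, 1.7, 170, -0.5, 1, -53.5, 1.7, 170, -0.5, 1])

```text
t: 2.7
position: [0.5175, -0.3419, 0.0221]
eef_rot: [0.652, 0.758, -0.0, 0.0]
force: [0.2, -0.7, 1.1]
finger_gap: 1.001
grip_force: 0.0
```

```bash
python3 - <<'E'
from h import *
s=get_state();print(s["position"],s["force"],s["q"]);R=Ro.from_quat(s["eef_rot"]).as_matrix();print(np.degrees(np.arctan2(R[1,0],R[0,0])))
a=camera("wrist");cv2.imwrite("pics/w3.png",a)
print(corners(topface(a)))
c=cam("wrist",s);print(cv2.minAreaRect(onz(c,topface(a),.06)[:,:2].astype(np.float32)))
E
```

```text
[ 0.51747418 -0.34188377  0.02209222] [ 0.16835628 -0.65604483  1.12917724] [ 0.68608251  0.60012619 -0.27041509  1.8630278   0.23424652  0.70857082
  0.43277373]
98.6363821054023
[[174.68271 150.53519]
 [333.79105 149.37381]
 [176.11008 346.08682]
 [335.2184  344.92545]]
((0.5151875615119934, -0.32692623138427734), (0.051311079412698746, 0.07195054739713669), 8.660927772521973)
```

View pics/w3.png

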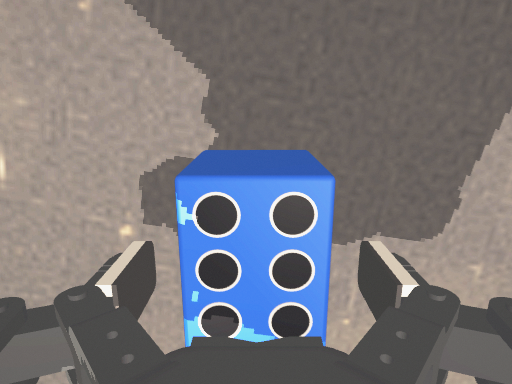

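The block (columns 178–333) sits centred between the open fingers (155 and 360), its wells at rows 215, 270 and 320. Closing.

Emit:
send_rows(moves=[0, 0, 0, 0, 0, 0, 0, 0, 0, 0, 0, 0, 0, 0, 0, 0, 0, 0, 0, 0, 0, 0, 0, 0, 0, 0, 0, 0, 0, 0, 0, 0, 0, 0, 0, 0, 0, 0, 0, 0])

```text
t: 3.55
position: [0.5175, -0.3414, 0.0226]
eef_rot: [0.652, 0.759, -0.0, 0.001]
force: [-2.1, 1.2, 10.1]
finger_gap: 0.607
grip_force: 61.8
```

Emit:
send_rows(moves=[0, 0, -30, 0, 0, 0, 0, -70, 0, 0, 0, 0, -120, 0, 0, 40, 6, -120, 1, 0, 80, 12, -120, 2, 0, 120, 18, -120, 3, 0, 160, 24, -120, 4.4, 0, 200, 30, -120, 4.4, 0, 240, 36, -120, 4.4, 0, 270, 41, -120, 4.4, 0, 270, 41, -120, 4.4, 0, 270, 41, -120, 4.4, 0])

```text
t: 4.75
position: [0.5167, -0.0675, 0.1416]
eef_rot: [0.68, 0.734, -0.0, 0.0]
force: [0.1, -1.0, -4.9]
finger_gap: 0.603
grip_force: 65.4
```

```bash
python3 - <<'E'
from h import *
s=get_state();a=camera("wrist");cv2.imwrite("pics/w4.png",a)
np.save("s4.npy",np.r_[s["position"],s["eef_rot"]])
print(s["position"],s["force"],s["finger_gap"],s["q"])
E
```

```text
[ 0.51670099 -0.06745395  0.14158411] [ 0.07699481 -1.03223892 -4.85148406] 0.6033077934620741 [ 0.35303331  0.31023808 -0.40758433  2.01411218  0.1624862   0.84768968
 -0.06873963]
```

View pics/w4.png

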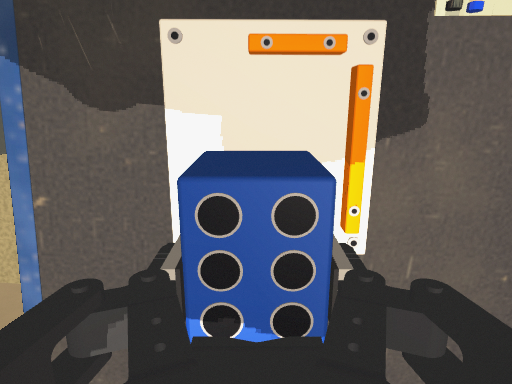

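The wrist view shows the held block (columns 178–335). The short fence lies at (249–347, 33–53) and the long fence at (343–373, 65–233), both clear of the block.

```bash
cat >> h.py <<'E'
def jig(im,c,zp=.01,zt=.028,verbose=True):
    m=mask(im,(5,120,90),(30,255,255));L,S=sorted([q[:,0] for q in blobs(m,2)],key=lambda q:-np.ptp(q[:,1]))
    def edge(q,ax,side,z):  # ax: scanning axis, side: +1 max / -1 min of the other coordinate
        lo,hi=q[:,ax].min(),q[:,ax].max();P=[]
        for k in range(lo+8,hi-7):
            v=q[q[:,ax]==k][:,1-ax];e=(v.max() if side>0 else v.min())+.5*side;p=[0,0];p[ax]=k;p[1-ax]=e;P.append(p)
        vx,vy,x,y=cv2.fitLine(onz(c,np.array(P),z)[:,:2].astype(np.float32),cv2.DIST_HUBER,0,1e-4,1e-4).ravel().astype(float)
        s=np.sign(vy if ax==1 else vx);return np.array([x,y]),np.array([vx,vy])*s
    li,ld=edge(L,1,-1,zp);lo,_=edge(L,1,1,zt);si,sd=edge(S,0,1,zp);so,_=edge(S,0,-1,zt)
    n=np.array([ld[1],-ld[0]]);m2=np.array([-sd[1],sd[0]])
    t=np.linalg.solve(np.c_[ld,-sd],si-li);corner=li+ld*t[0]
    yl=np.degrees(np.arctan2(-ld[0],ld[1]));ys=np.degrees(np.arctan2(sd[1],sd[0]))
    if verbose:print("corner",corner.round(4),"yaw long,short",yl.round(2),ys.round(2),"thick",((lo-li)@n).round(4),((so-si)@m2).round(4))
    return corner,yl,ys
E
python3 - <<'E'
from h import *
v=np.load("s4.npy");s=dict(position=v[:3],eef_rot=v[3:]);a=cv2.imread("pics/w4.png")
c=cam("wrist",s);jig(a,c)
m=mask(a,(5,120,90),(30,255,255));print([cv2.boundingRect(q) for q in blobs(m,3)])
R=Ro.from_quat(s["eef_rot"]).as_matrix();print(np.degrees(np.arctan2(R[1,0],R[0,0])))
E
```

```text
corner [0.5817 0.0373] yaw long,short 4.18 4.34 thick 0.0111 0.0115
[(340, 65, 34, 169), (248, 34, 100, 21)]
94.3743399280751
```

Emit:
send_rows(moves=[5, 15, 20, 0, 0, 10, 30, 40, 0, 0, 10, 30, 45, 0, 0, 10, 30, 45, 0, 0, 10, 30, 45, 0, 0])

```text
t: 5.3
position: [0.5456, -0.0566, 0.0966]
eef_rot: [0.681, 0.733, -0.0, -0.0]
force: [0.2, 0.4, -3.9]
finger_gap: 0.595
grip_force: 65.1
```

```bash
python3 - <<'E'
from h import *
s=get_state();a=camera("wrist");cv2.imwrite("pics/w5.png",a);c=cam("wrist",s);jig(a,c)
v=np.load("s4.npy");s4=dict(position=v[:3],eef_rot=v[3:]);c4=cam("wrist",s4)
# height: far-left plate hole and plate far corners, matched by template
a4=cv2.imread("pics/w4.png")
def hole(im,g,r=16):
    x,y=map(int,g);x0,y0=max(x-r,0),max(y-r,0)
    k=(cv2.cvtColor(im[y0:y+r,x0:x+r],cv2.COLOR_BGR2GRAY)<110).astype(np.uint8)*255
    n,l,st,ce=cv2.connectedComponentsWithStats(k);i=np.argmin([abs(np.hypot(*(ce[j]-[x-x0,y-y0])))+(99 if st[j,4]<4 or st[j,4]>200 else 0) for j in range(1,n)])+1
    return ce[i]+[x0,y0]
for g,z in(((175,36),.01),((371,36),.01),((267,42),.028),((330,42),.028),((364,93),.028)):
    h4=hole(a4,g);e=proj(c,onz(c4,h4,z))[0];
    if 5<e[0]<506 and 5<e[1]<378: h5=hole(a,e);print(h4.round(1),e.round(1),h5.round(1),tri([(c4,h4),(c,h5)]).round(4))
    else: print("out",e)
R=Ro.from_quat(s["eef_rot"]).as_matrix();print(s["position"],np.degrees(np.arctan2(R[1,0],R[0,0])),s["finger_gap"])
E
```

```text
corner [0.5763 0.0367] yaw long,short 14.15 3.54 thick 0.0064 0.0118
[174.2  35.2] [110.5  37.3] [94.2 47.7] [0.4605 0.0302 0.0634]
[370.7  36. ] [345.1  37.4] [345.2  36.8] [0.5939 0.0514 0.0099]
[266.4  41.8] [216.9  45.1] [216.7  44.3] [0.5161 0.0385 0.0289]
[329.3  42.1] [293.1  45.1] [292.9  44.7] [0.56   0.0416 0.0289]
[363.5  92.9] [335.9 105.9] [336.  105.3] [0.5902 0.0097 0.0259]
[ 0.54561981 -0.05664922  0.09663261] 94.2110734665593 0.5947400442263846
```

View pics/w5.png

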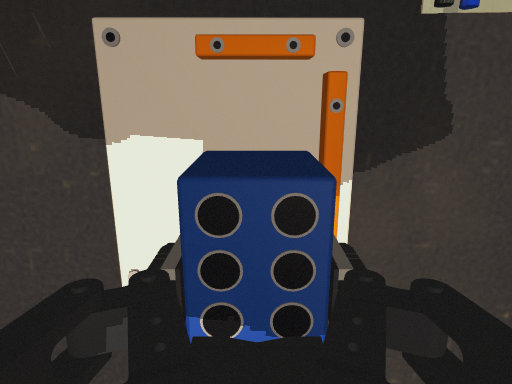

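The second wrist view confirms the heights: plate screw at z 0.010, fence-top screws at about 0.028. The long fence's inner edge is partly hidden by the block here, so I keep the first fit. Moving to a point about 8/10 mm short of home, then down.

Emit:
send_rows(moves=[20, 5, 5, 0, 0, 38, 9, 10, 0, 0, 38, 9, 25, 0, 0, 38, 9, 40, 0, 0, 38, 9, 52, 0, 0, 38, 9, 57, 0, 0, 38, 9, 57, 0, 0, 38, 9, 57, 0, 0])

```text
t: 6.15
position: [0.5523, -0.0174, 0.0395]
eef_rot: [0.68, 0.733, 0.0, 0.0]
force: [-0.1, 0.0, -3.5]
finger_gap: 0.603
grip_force: 65.4
```

```bash
cat > st.py <<'E'
from h import *
import sys
C=np.array([.5817,.0373]);th=np.radians(4.25);J=np.array([[np.cos(th),-np.sin(th)],[np.sin(th),np.cos(th)]])
s=get_state();R=Ro.from_quat(s["eef_rot"]).as_matrix()
print("left to home in jig mm (x,y):",(1e3*(np.array([-.026,-.043])-J.T@(s["position"][:2]-C))).round(1),"z",s["position"][2].round(4),"toolyaw",np.degrees(np.arctan2(R[1,0],R[0,0])).round(2))
print("tilt",R[:,2].round(4),"F jig",(J.T@s["force"][:2]).round(1),s["force"][2].round(1),"T",s["torque"].round(2),"gap",s["finger_gap"],"q7",s["q"][6])
E
python3 st.py
```

```text
left to home in jig mm (x,y): [7.4 9.3] z 0.0395 toolyaw 94.26
tilt [ 2.e-04  0.e+00 -1.e+00] F jig [-0.1  0. ] -3.5 T [ 0.01 -0.05 -0.01] gap 0.6028344307844393 q7 -0.25812334967743855
```

Emit:
send_rows(moves=[0, 0, 2, 0, 0, 0, 0, 4, 0, 0, 0, 0, 5.5, 0, 0, 0, 0, 6.5, 0, 0, 0, 0, 7, 0, 0, 0, 0, 7.3, 0, 0, 0, 0, 7.3, 0, 0])

```text
t: 6.85
position: [0.5521, -0.0171, 0.0326]
eef_rot: [0.68, 0.733, -0.0, 0.0]
force: [-4.7, 0.0, 8.3]
finger_gap: 0.602
grip_force: 67.0
```

```bash
python3 st.py
```

```text
left to home in jig mm (x,y): [7.5 9. ] z 0.0326 toolyaw 94.28
tilt [ 1.e-04 -2.e-04 -1.e+00] F jig [-4.7  0.4] 8.3 T [-0.01  1.01 -0.05] gap 0.6020261331599661 q7 -0.26446501880161405
```

On the plate with about 12 N. Sliding toward both fences.

Emit:
send_rows(moves=[2, 2, 0, 0, 0, 4, 4, 0, 0, 0, 6, 6, 0, 0, 0, 8, 6.5, 0, 0, 0, 9, 7.5, 0, 0, 0, 9, 7.5, 0, 0, 0])

```text
t: 7.45
position: [0.5583, -0.0099, 0.0326]
eef_rot: [0.681, 0.732, -0.002, 0.0]
force: [-8.6, -11.1, 16.9]
finger_gap: 0.605
grip_force: 67.7
```

```bash
python3 st.py
```

```text
left to home in jig mm (x,y): [0.9 2.3] z 0.0326 toolyaw 94.17
tilt [-0.0014 -0.0028 -1.    ] F jig [ -9.4 -10.5] 16.9 T [-2.26  1.88 -0.13] gap 0.6046885254859584 q7 -0.2803154721922988
```

Emit:
send_rows(moves=[0.5, 0.5, -0.3, 0, 0, 1, 1, -0.3, 0, 0, 2, 1.5, -0.3, 0, 0, 2, 1.5, -0.3, 0, 0])

```text
t: 7.85
position: [0.5583, -0.0097, 0.0327]
eef_rot: [0.681, 0.732, -0.003, 0.0]
force: [-16.6, -21.6, 22.0]
finger_gap: 0.602
grip_force: 68.4
```

```bash
python3 st.py
```

```text
left to home in jig mm (x,y): [0.8 2.1] z 0.0327 toolyaw 94.1
tilt [-0.0039 -0.005  -1.    ] F jig [-18.2 -20.3] 22.0 T [-4.18  3.28  0.04] gap 0.6017813526645813 q7 -0.28339478314565675
```

```bash
python3 - <<'E'
from h import *
a=camera("wrist");b=camera("side");t=camera("top")
x=cv2.resize(b[160:240,200:320],None,fx=5,fy=5,interpolation=cv2.INTER_CUBIC)[:400]
y=cv2.resize(a[:230,130:400],None,fx=1.4,fy=1.4)
o=np.zeros((330+400,600,3),np.uint8);o[:y.shape[0],:y.shape[1]]=y;o[330:]=x
cv2.imwrite("pics/chk1.png",cv2.resize(o,None,fx=.82,fy=.82));cv2.imwrite("pics/w6.png",a);cv2.imwrite("pics/s6.png",b);cv2.imwrite("pics/t6.png",t)
E
```

```text
(no output)
```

View pics/chk1.png

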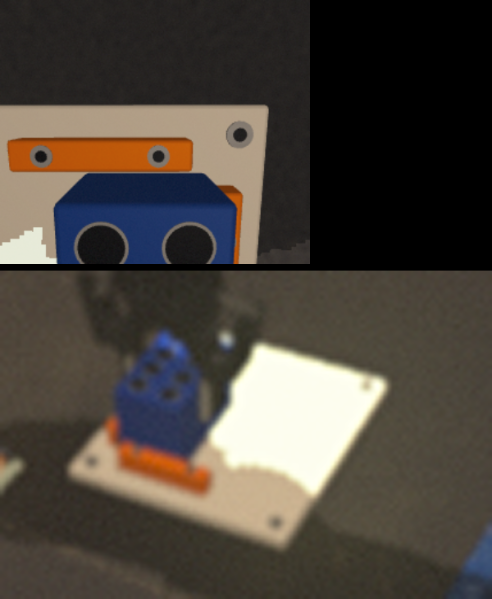

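The wrist crop shows a thin pale strip between the short fence's edge (row 172) and the block's end (row 174). The y force is therefore plate and long-fence friction, and the end isn't seated yet. I'll back off x, lighten the down force and seat y first.

Emit:
send_rows(moves=[-1, -2, -0.4, 0, 0, -2, -3.5, -0.8, 0, 0, -2, -3.5, -0.8, 0, 0, -2, -3.5, -0.8, 0, 0])

```text
t: 8.4
position: [0.557, -0.0074, 0.0331]
eef_rot: [0.68, 0.733, 0.0, -0.0]
force: [0.4, -0.4, -3.8]
finger_gap: 0.604
grip_force: 65.3
```

```bash
python3 st.py
```

```text
left to home in jig mm (x,y): [ 1.9 -0.3] z 0.0331 toolyaw 94.3
tilt [ 1.e-04  3.e-04 -1.e+00] F jig [ 0.4 -0.4] -3.8 T [ 0.01 -0.04  0.01] gap 0.6043022413999249 q7 -0.27962920572248706
```

Emit:
send_rows(moves=[0.5, 0, 0, 0, 0, 1, 0, 0, 0, 0, 1.5, 0, 0, 0, 0, 2, 0, 0, 0, 0, 2, 0, 0, 0, 0])

```text
t: 8.9
position: [0.557, -0.0071, 0.0332]
eef_rot: [0.681, 0.733, -0.001, 0.001]
force: [0.5, -9.2, -2.6]
finger_gap: 0.6
grip_force: 65.7
```

```bash
python3 st.py
```

```text
left to home in jig mm (x,y): [ 2.  -0.5] z 0.0332 toolyaw 94.22
tilt [ 1.0e-04 -1.4e-03 -1.0e+00] F jig [-0.2 -9.3] -2.6 T [-2.03 -0.04 -0.07] gap 0.6004640181729713 q7 -0.28346973528594294
```

Short fence contact found at the expected place (9 N). Now lower onto the plate and press x.

Emit:
send_rows(moves=[-0.8, 0, 0.4, 0, 0, -0.8, 0, 0.7, 0, 0, -0.8, 1, 0.7, 0, 0, -0.8, 2, 0.7, 0, 0, -0.5, 3, 0.7, 0, 0, 0, 4, 0.7, 0, 0, 0.5, 4, 0.7, 0, 0, 1, 4, 0.7, 0, 0, 1, 4, 0.7, 0, 0])

```text
t: 9.8
position: [0.5573, -0.0072, 0.0327]
eef_rot: [0.681, 0.733, -0.004, -0.001]
force: [-26.1, -16.5, 32.0]
finger_gap: 0.6
grip_force: 69.6
```

```bash
python3 st.py
```

```text
left to home in jig mm (x,y): [ 1.6 -0.4] z 0.0327 toolyaw 94.2
tilt [-0.0064 -0.0042 -1.    ] F jig [-27.2 -14.5] 32.0 T [-3.06  5.52  0.29] gap 0.6003559458507136 q7 -0.28486966489528404
```

The x push is also stuck on friction, so I'll seat x with the block just off the plate as well.

Emit:
send_rows(moves=[-1.8, -4, -0.4, 0, 0, -1.8, -4, -0.8, 0, 0, -1.8, -3, -0.9, 0, 0, -1.8, -2.5, -0.9, 0, 0, -1.8, -2, -0.9, 0, 0, -1.8, -2, -0.9, 0, 0])

```text
t: 10.4
position: [0.558, -0.0071, 0.0328]
eef_rot: [0.68, 0.733, -0.001, -0.0]
force: [-3.3, -6.9, -3.7]
finger_gap: 0.602
grip_force: 65.4
```

```bash
python3 st.py
```

```text
left to home in jig mm (x,y): [ 1.  -0.5] z 0.0328 toolyaw 94.26
tilt [-0.0021 -0.001  -1.    ] F jig [-3.8 -6.6] -3.7 T [-1.59  0.83  0.08] gap 0.6019315156869606 q7 -0.28136433006981687
```

Emit:
send_rows(moves=[-1.2, 0, 0, 0, 0, -1.2, 0.5, 0, 0, 0, -1.2, 1, 0, 0, 0, -1.2, 1.5, 0, 0, 0, -1.2, 1.5, 0, 0, 0])

```text
t: 10.9
position: [0.5581, -0.0072, 0.0328]
eef_rot: [0.68, 0.733, -0.002, -0.002]
force: [-14.1, -1.0, 5.3]
finger_gap: 0.603
grip_force: 66.6
```

```bash
python3 st.py
```

```text
left to home in jig mm (x,y): [ 0.8 -0.4] z 0.0328 toolyaw 94.28
tilt [-4.5e-03 -3.0e-04 -1.0e+00] F jig [-14.1   0. ] 5.3 T [-0.36  2.95 -0.38] gap 0.6026298834752982 q7 -0.2791005071394549
```

Long-fence contact confirmed: 14 N in x with only light normal force elsewhere. Easing x, trimming the yaw slightly, then pressing y.

Emit:
send_rows(moves=[0, -1.2, -0.2, 0.2, 0, 1, -1.5, -0.2, 0.2, 0, 2, -1.5, -0.2, 0.2, 0, 3, -1.2, -0.2, 0.2, 0, 3, -0.8, -0.2, 0.2, 0, 3, -0.3, -0.2, 0.2, 0, 3, 0.2, 0, 0.2, 0, 3, 0.2, 0, 0.2, 0])

```text
t: 11.7
position: [0.5581, -0.0071, 0.0329]
eef_rot: [0.682, 0.731, -0.003, -0.001]
force: [-14.6, -16.1, 9.5]
finger_gap: 0.6
grip_force: 67.0
```

```bash
python3 st.py; python3 - <<'E'
from h import *
a=camera("wrist");cv2.imwrite("pics/w7.png",a)
cv2.imwrite("pics/chk2.png",cv2.resize(a[70:250,140:400],None,fx=3,fy=3,interpolation=cv2.INTER_CUBIC))
E
```

```text
left to home in jig mm (x,y): [ 0.8 -0.5] z 0.0329 toolyaw 94.01
tilt [-0.0047 -0.0034 -1.    ] F jig [-15.7 -15. ] 9.5 T [-3.32  3.39  0.54] gap 0.6001700470178785 q7 -0.28699052907682937
```

View pics/chk2.png

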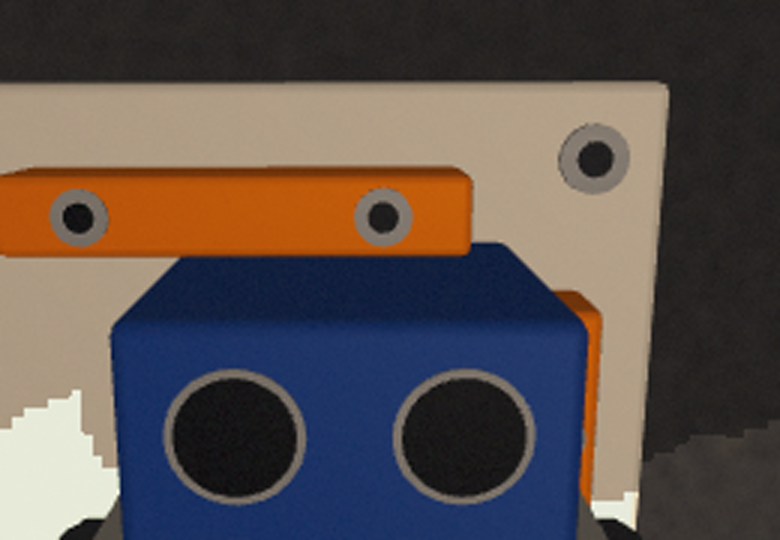

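The block's end now meets the short fence's edge, with no plate strip between (crop row 255), and its side is against the long fence. The tool tilts about 0.3° from the push, so I'll ease the sideways push, press down more and trim the yaw.

Emit:
send_rows(moves=[-0.7, -0.7, 0.2, -0.1, 0, -1.2, -1.2, 0.5, -0.1, 0, -1.2, -1.2, 0.8, -0.1, 0, -1.2, -1.2, 0.8, -0.1, 0, -1.2, -1.2, 0.8, -0.1, 0])

```text
t: 12.25
position: [0.5581, -0.0071, 0.0327]
eef_rot: [0.681, 0.732, -0.002, -0.0]
force: [-12.6, -9.2, 12.1]
finger_gap: 0.602
grip_force: 67.4
```

```bash
python3 st.py
```

```text
left to home in jig mm (x,y): [ 0.8 -0.4] z 0.0327 toolyaw 94.13
tilt [-0.0024 -0.0019 -1.    ] F jig [-13.2  -8.2] 12.1 T [-2.15  2.61  0.19] gap 0.6015039653545026 q7 -0.2844080934063112
```

Emit:
send_rows(moves=[0.6, 0, 0.2, -0.05, 0, 0.6, 0, 0.2, -0.05, 0, 0.6, 0, 0.2, -0.05, 0, 0.6, 0, 0.2, -0.05, 0, 0.6, 0, 0.2, -0.05, 0])

```text
t: 12.75
position: [0.5581, -0.0071, 0.0326]
eef_rot: [0.681, 0.732, -0.002, -0.0]
force: [-12.5, -13.7, 15.4]
finger_gap: 0.603
grip_force: 67.9
```

```bash
python3 st.py; python3 - <<'E'
from h import *
a=camera("wrist");b=camera("side")
x=cv2.resize(b[160:240,200:320],(600,400),interpolation=cv2.INTER_CUBIC);y=cv2.resize(a[100:240,140:400],(371,200))
o=np.zeros((600,600,3),np.uint8);o[:200,:371]=y;o[200:]=x;cv2.imwrite("pics/chk3.png",o)
E
```

```text
left to home in jig mm (x,y): [ 0.8 -0.4] z 0.0326 toolyaw 94.15
tilt [-0.0024 -0.0025 -1.    ] F jig [-13.5 -12.7] 15.4 T [-2.62  2.73  0.05] gap 0.6032153638656772 q7 -0.284989817033376
```

View pics/chk3.png

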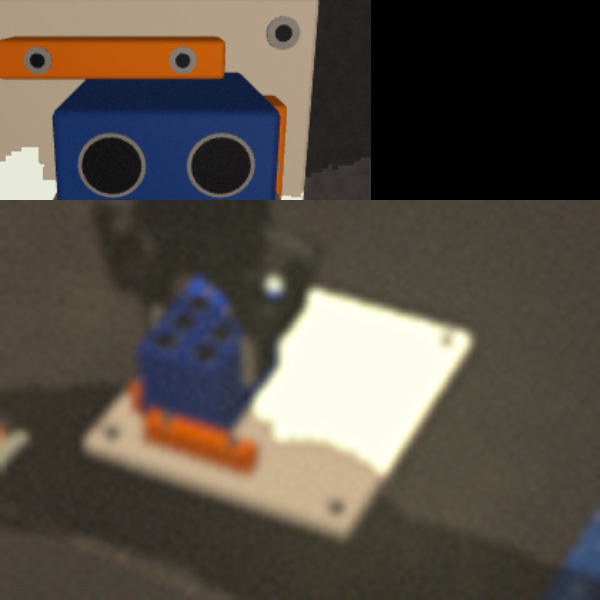

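The block stands upright in the corner against both fences (short fence edge at crop row 78, long fence to its right). It is pressed with about 13 N on each and 19 N down, the yaw torque is near zero, and it is still gripped. Handing in.

```bash
python3 -c "
from station import *
print(finish_job())"
```

```text
the job is handed in; nothing more can be done
None
```

The blue block stands upright in the jig corner, still gripped and pressed with about 13 N against each fence; the silver block was left alone, and the job was handed in at about 13 s (no verdict was returned).

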